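Lock a flute block in the drilling jig with the taper shim

TASK

Set the hardwood block on the drilling jig's stage, seated flat between the two end stops and against the fence, and let go of it. Then take the flat taper shim from the rack and slide it straight down, upright and in line with the plates, between the jaw plate and the cheek plate until it drags snugly on both; don't ram it, and leave the other things on the bench where they are. Finish while still holding the shim by its handle at that depth, so that the block stays locked for drilling: do not let go.

Things in the scene. Friction and masses are not known exactly. Their poses are not given: they have to be found in the camera images.
- jig: Plywood drilling jig fixed to the bench, base 180 x 158 x 22 mm high. Origin at bench height near the base's middle; x runs along the fence, y is the clamping direction: fence (y = -35 mm), block, sprung jaw plate, gap, cheek plate (y = 10 to 11.5 mm). z up. Under the gap the base has an open slot 44 x 16 mm.
- seat (a point): Where the middle of the seated block's underside belongs: on the aluminium stage top, 28 mm above the bench, midway between two steel end stops (8 mm high, inner faces at x = -26 and 26 mm from here) and 15 mm from the steel fence's face (fence 44 mm long, 30 mm above the stage, top edge bevelled back). Axes as the jig's.
- jaw (a joint): Steel jaw plate, 40 mm long (jig x), 10 thick, top 48 mm above the stage. 0 m = forward, face 29.5 mm from the fence (block: 30); grows to 0.0045 away from it. A spring (1.5 N at 0, 150 N/m) presses it to the fence. A steep bevel widens the mouth to 34.5 mm at the jaw's top: a block let down 2 mm clear of the fence pushes the jaw back and, once released, is pressed to the fence.
- jaw_edge (a point): Middle of the jaw plate's back face (the one towards the cheek) at the foot of its lead-in bevel, 71 mm above the bench; the bevel leans back 3 mm over the last 5 mm up to the plate's top at 76 mm. Moves with the jaw. Axes as the jig's.
- cheek (a joint): Aluminium cheek plate, 64 mm long, 10 mm thick, top 76 mm above the bench, held by two wing nuts at a varying setting; it does not give. Value in m, 0 to 0.0015: with the block seated against the fence the gap between jaw and cheek is 5 mm plus this value.
- cheek_edge (a point): Middle of the cheek plate's face towards the jaw, at the foot of its lead-in bevel, 71 mm above the bench; the bevel leans back 3 mm over the last 5 mm up to the top at 76 mm, so the mouth is 6 mm wider than the gap. The gap is the space from jaw_edge to here along jig y. Axes as the jig's.
- blank_center (a point): Centre of the dark hardwood block, 46 (its x) x 30 (its y) x 45 mm high, 55 g, standing loose on the bench. It goes into the jig with its 46 mm side along the fence, either way round.
- rack: Brown wooden tool rack fixed on the bench, 68 x 224 x 85 mm high, three slots 28 x 12 mm, 70 mm apart in a row along its y axis; three tools stand in it in any order, handles up: the shim, and a file and an awl with round turned handles. A shim lifted out must clear their handles (tops 147 mm above the bench). Origin under its centre.
- shim_handle (a point): Centre of the taper shim's square-edged flat wooden handle, 30 (its x) x 16 (its y) x 52 mm high (z up). Below it a steel blade 24 mm wide (x), 70 mm long, tapering evenly on both faces from 8.4 mm thick (y) at the handle to 2 mm at the tip. 100 g. Stands upright, a little loose, in a rack slot, the handle's underside on the rack's top.
- shim_tip (a point): Middle of the shim blade's tip, 96 mm below the handle's centre. Axes as the shim's. Let down off-centre, the blade rubs on one plate first and is pushed sideways by it; it is snug once it bears on both plates, with the side push eased off.
- file: File with round turned handle (30 mm wide, 62 mm high) standing in the rack; bystander. Origin at the handle's underside.
- awl: Awl with round turned handle (34 mm wide, 56 mm high) standing in the rack; bystander. Origin at the handle's underside.
- bamboo_a: Bystander: bamboo tube 34 mm across, 75 mm high, standing. Origin at its foot.
- bamboo_b: Bystander: bamboo tube 28 mm across, 55 mm high, standing. Origin at its foot.
- oil: Bystander: jar of oil, 48 mm across, 85 mm high. Origin at its foot.
- cork: Bystander: cork stopper 26 mm across, 30 mm high. Origin at its foot.
- tuner: Bystander: black electronic tuner 75 x 110 x 22 mm. Origin under its centre.
- knife: Bystander: knife lying on the bench, 200 mm long, 22 mm high. Origin near the middle.
- tape: Bystander: roll of paper tape 60 mm across, 18 mm high. Origin under its centre.
Things that resemble listed ones, but are neither listed nor needed, are in the scene too. Of the things like the part that bears shim_handle, leave any that is pink; of the rest the larger one is meant.

How it is judged:
By the outcome, as a careful person would: the job done as asked, in the order asked, and still so for the second after the job is handed in, while the arm keeps its last pose, push and grip.
It also fails if it takes over 54 s, if anything falls off the work surface, if the arm or the gripper's body presses on something with over 40 N, if the wrist force passes 120 N, or if a joint passes its speed limit or range.

ROBOT

A 6-joint arm with a two-finger parallel gripper is mounted at the origin on the work surface. World frame = base frame: x ahead of the robot, y to its left, z up, the work surface at z = 0. Lengths are in mm, angles in rad, forces in N, time in s.
With the tool pointing down it reaches from about 400 to 825 mm from the base axis. Payload 7 kg.
Tool frame: the origin (TCP) lies at the very end of the fingers, on their centre line; the grasp point (between the pads) lies 19 mm behind it; z points along the fingers, y is the line along which they close (so a half turn about z gives the same grasp; the last joint's range is limited). The gripper opens to 88 mm and grips with 3 to 60 N. Pads are 19 mm wide; open, the fingers measure 130 mm over their backs; the gripper's body (78 mm by 193 mm) begins 47 mm behind the grasp point.
Start: joints at [-0.886, 0.359, 0.012, 0, -1.224, -0.288], TCP at [260.839, -622.542, 226.561] pointing down, gripper open.
Joint ranges: [-3.07, 3.07], [-1.43, 2.12], [-1.02, 1.25], [-3.03, 1.67], [-3.05, -0], [-3.03, 3.03]. Speed limits (rad/s): [2.39, 2.39, 3.01, 3.14, 3.14, 3.14].

INTERFACE

Orientations are given as a unit quaternion [x, y, z, w].
In Python, from plant import bot gives the robot as it stands. Calls block until the motion is done:
- bot.move_ptp(position, orientation): joint-space move of the TCP to a pose.
- bot.line_to(position, velocity=150, ori=None): straight line of the TCP; ori=None keeps the orientation; velocity is the mean speed in mm/s.
- bot.move_joints(angles): joint-space move.
- bot.move_gripper(opening, force=None): finger opening in mm; force is the grip in N (None keeps the last); returns when the fingers have stopped.
- bot.pause(seconds).
- bot.solve_ik(position, orientation): joint angles nearest the present ones, or None.
- bot.read_state(): the state.
- bot.camera(name): name is "side" or "top" or "wrist"; returns the picture (384x512x3 uint8, red, green, blue); there is no depth.
- bot.get_calibration(name): a dict with "fx", "fy", "cx", "cy" (pixels), "view" (4x4, takes a point from world to camera coordinates); the wrist camera has in their place "T_tool_cam" (4x4, takes a point from camera to tool coordinates, whose origin is the TCP and whose axes are the flange's). Camera axes: x right, y up, looking along -z (the intrinsics and any distortion apply to the point x, -y, -z); pixel columns grow to the right and rows downward; lengths in mm; the calibration is good to about 2 mm. The wrist camera is an equidistant fisheye: a pixel r from the principal point sees the ray r / f radians off the axis. A picture is of the moment at which its call begins: read the wrist's pose just before it. get_calibration takes no time and is no camera call.
A pose or a line that the arm cannot do raises bot.Unreachable and nothing moves.
- bot.close_job(): hands the job in; it is judged then, once.
The state is a dict: "t": time; "joint_pos": joint angles; "qvel": joint speeds; "tau": joint torques, N m; "tcp_pos": TCP position; "eef_rot": TCP orientation; "contact_force": force on the tool from outside, world axes, zero at the start; "moment": the same for the moment, N m; "width": finger opening in mm; "finger_force": force on a finger pad.
Only numpy, scipy, OpenCV 4.12 (cv2) and the standard library are available. Lean on these libraries where they do the work, as an engineer would, in place of code of your own. Each camera call takes 0.05 s, during which the arm holds its last target. There are 200 camera calls.

## Working session

There is one attempt and no reset: what is moved stays moved. The work goes in short steps, each a Python script; the robot and the scene stay as the last script left them, time stands still between calls to the robot, and variables do not carry over. Pictures are saved under pics/ and viewed, at most 10 in all, crops included, and the job is handed in when it is done.

```bash
ls; mkdir -p pics
python3 - <<'E'
from plant import bot
import cv2,numpy as np
np.set_printoptions(precision=4,suppress=True)
for n in("top","side","wrist"):
    im=bot.camera(n); cv2.imwrite(f"pics/{n}0.png",cv2.resize(im[:,:,::-1],(800,600),interpolation=cv2.INTER_CUBIC)); cv2.imwrite(f"/tmp/{n}0.png",im[:,:,::-1]); print(n,bot.get_calibration(n))
s=bot.read_state();print(s)
E
```

```text
pics
top {'fx': 360.3867039400985, 'fy': 360.3867039400985, 'cx': 250.71853692220176, 'cy': 196.7636148727202, 'view': array([[   0.0197,   -0.9998,    0.0065,  -38.9582],
       [   0.9849,    0.0205,    0.1717, -561.8078],
       [  -0.1717,    0.0031,    0.9851, -964.156 ],
       [   0.    ,    0.    ,    0.    ,    1.    ]])}
side {'fx': 458.44490341057906, 'fy': 458.44490341057906, 'cx': 257.87591685324554, 'cy': 197.01583924651356, 'view': array([[   -0.9378,    -0.347 ,     0.0056,   495.4017],
       [    0.2088,    -0.5513,     0.8077,  -209.8996],
       [   -0.2772,     0.7587,     0.5895, -1312.7815],
       [    0.    ,     0.    ,     0.    ,     1.    ]])}
wrist {'fx': 297.3186396354542, 'fy': 297.3186396354542, 'cx': 251.72601860743006, 'cy': 195.14711522466703, 'T_tool_cam': array([[   0.0004,    0.9686,    0.2486,   66.3366],
       [   1.    ,   -0.0005,    0.0002,    0.8629],
       [   0.0003,    0.2486,   -0.9686, -157.4828],
       [   0.    ,    0.    ,    0.    ,    1.    ]])}
{'t': 0.15, 'joint_pos': array([-0.8859,  0.3592,  0.0112, -0.0002, -1.2241, -0.2881]), 'qvel': array([-0.0001, -0.0032,  0.0029,  0.0017, -0.0004,  0.0001]), 'tau': array([  0.0003, -58.3278,  29.3293,   7.0012,   0.0088,  -0.0001]), 'tcp_pos': array([ 260.6938, -622.2065,  225.8377]), 'eef_rot': array([-0.1971,  0.9804,  0.0006, -0.0002]), 'contact_force': array([-0.8265, -0.4581, -0.2675]), 'moment': array([-0.0602, -0.0128,  0.0178]), 'finger_force': 0.0, 'width': 87.8273008242636}
```

View pics/top0.png

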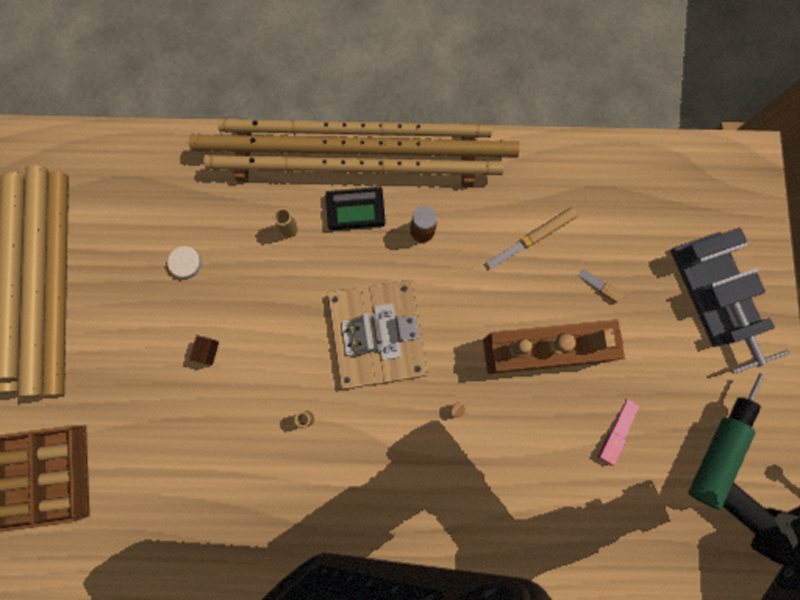

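View pics/side0.png

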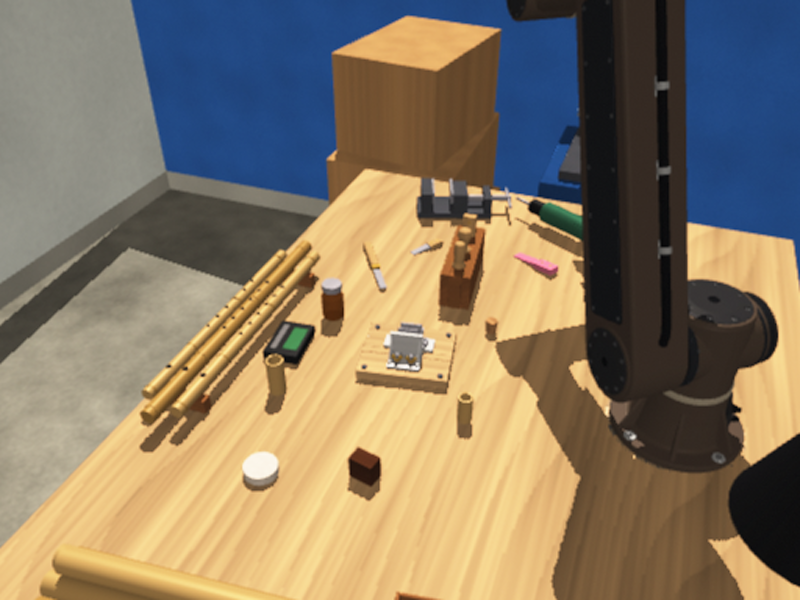

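The top view (800 px) shows:
- jig at about (375,335)
- dark block at (203,351)
- rack at (555,345), with round handles at (523,348) and (565,343) and a pale flat handle in the right slot at (608,338)

There are three shim candidates: the rack one (608,338), a small loose one (600,285) and a pink one (620,432). The rack one fits because it is upright in a slot, not pink, and the larger. I'll confirm this from close up.

```bash
cat > h.py <<'E'
from plant import bot
import cv2,numpy as np
from scipy.spatial.transform import Rotation as R
np.set_printoptions(precision=3,suppress=True)
def ray(name,px,st=None):
    c=bot.get_calibration(name); d=np.array([(px[0]-c["cx"])/c["fx"],(px[1]-c["cy"])/c["fy"]])
    if name!="wrist":
        V=c["view"]; v=np.array([d[0],-d[1],-1.]); return -V[:3,:3].T@V[:3,3], V[:3,:3].T@v
    r=np.hypot(*d); k=np.sin(r)/r if r>1e-9 else 1
    v=np.array([d[0]*k,-d[1]*k,-np.cos(r)]); T=c["T_tool_cam"]; Rt=R.from_quat(st["eef_rot"]).as_matrix()
    return st["tcp_pos"]+Rt@T[:3,3], Rt@T[:3,:3]@v
def at_z(name,px,z,st=None):
    o,d=ray(name,px,st); return o+d*(z-o[2])/d[2]
def proj(P,st):
    c=bot.get_calibration("wrist");T=c["T_tool_cam"];Rt=R.from_quat(st["eef_rot"]).as_matrix()
    p=T[:3,:3].T@(Rt.T@(np.asarray(P,float)-st["tcp_pos"])-T[:3,3]); v=np.array([p[0],-p[1],-p[2]])
    r=np.arctan2(np.hypot(v[0],v[1]),v[2]); u=v[:2]/np.hypot(v[0],v[1])*r
    return np.array([c["cx"],c["cy"]])+u*c["fx"]
def down(yaw): # tool x axis at yaw in world, z down
    return (R.from_euler("z",yaw)*R.from_euler("x",np.pi)).as_quat()
def snap(name,fn):
    st=bot.read_state(); im=bot.camera("wrist" if name=="wrist" else name)[:,:,::-1]
    cv2.imwrite("/tmp/"+fn,im); return st,im
E
python3 - <<'E'
from h import *
s=1.5625
for n,p,z in [("jig",(375,335),28),("block",(203,349),45),("shim",(608,338),137),("file",(523,346),147),("awl",(565,342),141),("rackL",(487,350),85),("rackR",(620,335),85)]:
    print(n,at_z("top",(p[0]/s,p[1]/s),z))
E
```

```text
jig [514.553   1.828  28.   ]
block [481.132 306.566  45.   ]
shim [ 503.919 -380.358  137.   ]
file [ 486.929 -239.114  147.   ]
awl [ 495.468 -308.739  141.   ]
rackL [ 485.579 -192.029   85.   ]
rackR [ 516.144 -421.672   85.   ]
```

Run:
```python
from h import *
import json
t=[]
sts={}
for n,p in [("rack",(500,-330,260)),("jig",(510,2,215)),("block",(478,306,200))]:
    bot.move_ptp(p,down(np.pi)); bot.pause(.3)
    st,im=snap("wrist",n+".png"); sts[n]={k:np.asarray(st[k]).tolist() for k in("tcp_pos","eef_rot","t","joint_pos")}
    cv2.imwrite(f"pics/{n}1.png",cv2.resize(im,(800,600),interpolation=cv2.INTER_CUBIC)); print(st["t"],st["joint_pos"],st["tcp_pos"])
json.dump(sts,open("/tmp/sts.json","w"))
```

```text
1.8667 [-0.259  0.215 -0.111  0.    -1.245 -1.313] [ 499.682 -330.584  259.856]
3.4833 [ 0.388  0.095 -0.363  0.    -1.114 -1.96 ] [510.117   1.336 214.951]
5.0 [ 0.913  0.202 -0.268  0.    -1.101 -2.485] [478.392 305.182 200.216]
```

View pics/rack1.png

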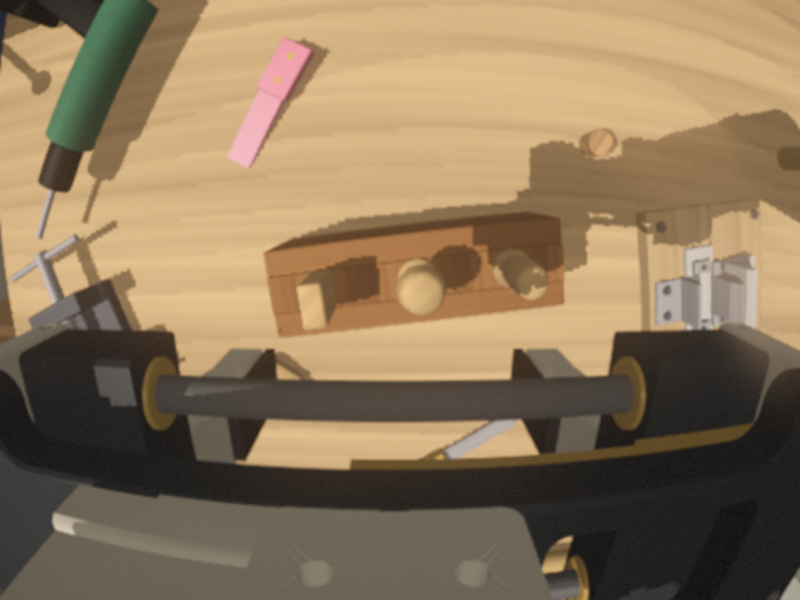

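View pics/jig1.png

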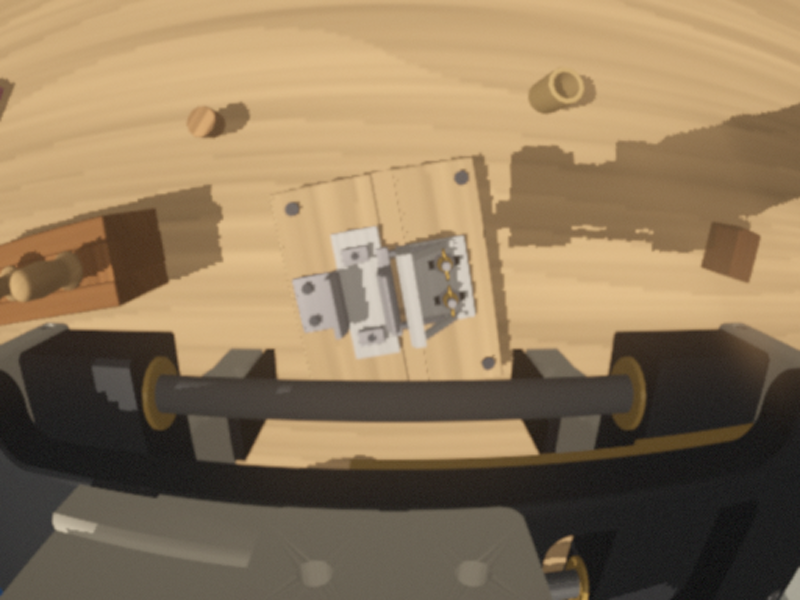

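View pics/block1.png

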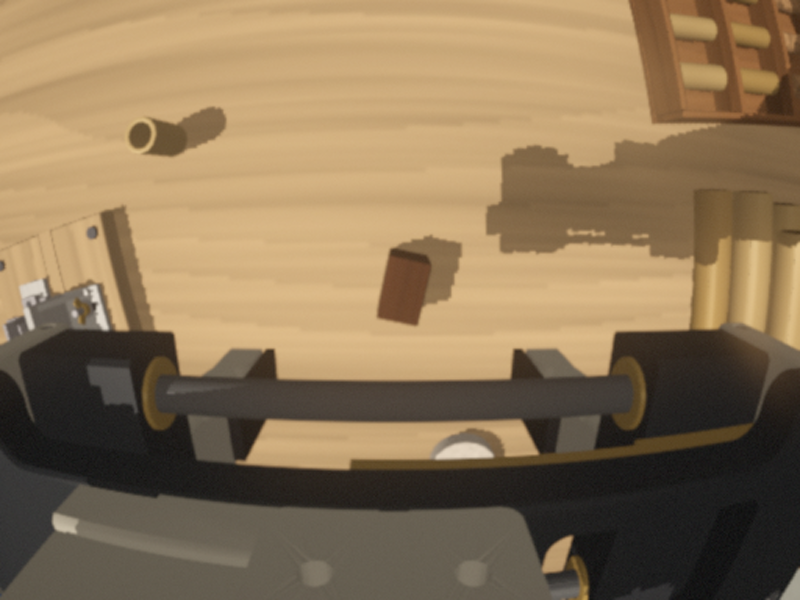

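The rack view shows the shim's flat handle top at (314,300), an awl or file at (420,290) and (525,275), and the pink decoy at (270,105). In the jig view the fence mount is at left (315,305), the end stops at (358,250) and (372,337), and the cheek with wing nuts at right (450,285). In the block view the block's top face spans roughly (390,257)–(417,325). I'll segment the block and view an enlarged crop of the shim and jig.

Run:
```python
from h import *
import json
sts=json.load(open("/tmp/sts.json"))
im=cv2.imread("/tmp/block.png").astype(int); st=sts["block"]; st["tcp_pos"]=np.array(st["tcp_pos"])
b,g,r=im[...,0],im[...,1],im[...,2]
# block silhouette: dark, saturated brown; fit by rendering model
roi=np.zeros(im.shape[:2],bool); roi[145:225,225:300]=1
print(im[185,258],im[162,262],im[180,285],im[200,300])
m=roi&(r<110)&(r-b>25)
m=m&(b<60)
n,l,s,c=cv2.connectedComponentsWithStats(m.astype(np.uint8)); i=1+np.argmax(s[1:,4]); m=l==i; print(s[i],c[i])
from scipy.optimize import minimize
def sil(p):
    x,y,a=p; C=[]
    for z in(0,45):
        for sx in(-23,23):
            for sy in(-15,15): C.append(proj([x+np.cos(a)*sx-np.sin(a)*sy,y+np.sin(a)*sx+np.cos(a)*sy,z],st))
    h=cv2.convexHull(np.float32(C)); o=np.zeros(m.shape,np.uint8); 
    cv2.fillConvexPoly(o,np.int32(np.round(h*256)),1,shift=8); return o>0
big=lambda p:(sil(p)!=m).sum()
best=min((minimize(big,[481,306,a],method="Nelder-Mead",options=dict(initial_simplex=[[476,301,a],[488,303,a],[480,312,a],[482,306,a+.15]],xatol=.05)) for a in(-.3,-.15,0,.15,.3)),key=lambda q:q.fun)
print(best.x,best.fun,m.sum())
A=cv2.imread("/tmp/rack.png")[125:225,160:290];B=cv2.imread("/tmp/jig.png")[130:240,170:320]
A=cv2.resize(A,(390,300),interpolation=cv2.INTER_CUBIC);B=cv2.resize(B,(409,300),interpolation=cv2.INTER_CUBIC)
cv2.imwrite("pics/crop.png",np.hstack([A,B]))
```

```text
[ 46  70 106] [35 54 77] [ 77 110 138] [128 176 210]
[250 159  26  47 683] [262.955 179.562]Traceback (most recent call last):
  File "<stdin>", line 21, in <module>
  File "<stdin>", line 21, in <genexpr>
    res = _minimize_neldermead(fun, x0, args, callback, bounds=bounds,
                               **options)
    fsim[j] = func(sim[j])
              ~~~~^^^^^^^^
    fx = function(np.copy(x), *(wrapper_args + args))
  File "<stdin>", line 20, in <lambda>
  File "<stdin>", line 17, in sil
  File "h.py", line 15, in proj
    c=bot.get_calibration("wrist");T=c["T_tool_cam"];Rt=R.from_quat(st["eef_rot"]).as_matrix()
ValueError: time passes only in moves, steps and waits
```

```bash
sed -i 's/bot.get_calibration(\(name\|"wrist"\))/CAL[\1]/; /^def ray/i CAL={n:bot.get_calibration(n) for n in("top","side","wrist")}' h.py
cat >> h.py <<'E'
from scipy.optimize import minimize
def box(x,y,a,sx,sy,z0,z1):
    return [[x+np.cos(a)*u-np.sin(a)*v,y+np.sin(a)*u+np.cos(a)*v,z] for z in(z0,z1) for u in(-sx,sx) for v in(-sy,sy)]
def fitbox(m,st,guess,sx,sy,z0,z1,angs):
    def cost(p):
        h=cv2.convexHull(np.float32([proj(c,st) for c in box(*p,sx,sy,z0,z1)])); o=np.zeros(m.shape,np.uint8)
        cv2.fillConvexPoly(o,np.int32(np.round(h*256)),1,shift=8); return ((o>0)!=m).sum()
    x,y=guess
    return min((minimize(cost,[x,y,a],method="Nelder-Mead",options=dict(initial_simplex=[[x-5,y-5,a],[x+7,y-3,a],[x,y+6,a],[x,y,a+.15]],xatol=.05)) for a in angs),key=lambda q:q.fun)
E
python3 - <<'E'
from h import *
import json
sts=json.load(open("/tmp/sts.json"))
im=cv2.imread("/tmp/block.png").astype(int); st=sts["block"]; st["tcp_pos"]=np.array(st["tcp_pos"])
b,g,r=im[...,0],im[...,1],im[...,2]
roi=np.zeros(im.shape[:2],bool); roi[145:225,225:300]=1
m=roi&(b<60)&(r<120)
n,l,s,c=cv2.connectedComponentsWithStats(m.astype(np.uint8)); i=1+np.argmax(s[1:,4]); m=l==i
q=fitbox(m,st,(481,306),23,15,0,45,(-.3,-.15,0,.15,.3)); print(q.x,q.fun,m.sum(),s[i])
A=cv2.imread("/tmp/rack.png")[125:225,160:290];B=cv2.imread("/tmp/jig.png")[130:240,170:320]
A=cv2.resize(A,(390,300),interpolation=cv2.INTER_CUBIC);B=cv2.resize(B,(409,300),interpolation=cv2.INTER_CUBIC)
cv2.imwrite("pics/crop.png",np.hstack([A,B]))
E
```

```text
[481.003 313.508  -0.146] 209.0 1165 [ 243  159   33   48 1165]
```

View pics/crop.png

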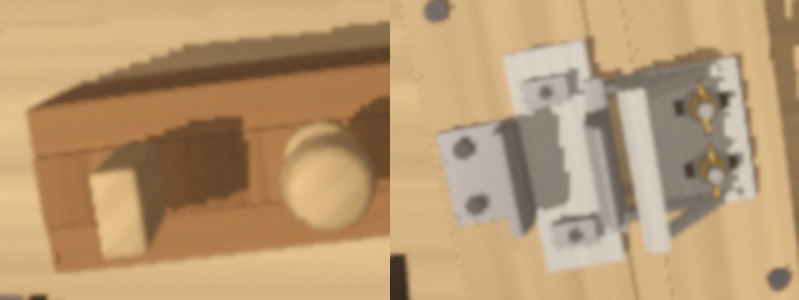

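The crop shows the pale, flat, square-edged handle at (120,210) in the rack's end slot, next to a round handle at (328,185). It is in the rack and not pink, and it is larger than the loose mini one, so this is the shim. In the jig crop the fence is at (518,175), the stage with stops is at (547,93) and (575,233), the jaw top is at (605,155) and the cheek's bright top is at (643,170). The block fit is poor, so I'll refine it with a global fit.

```bash
cat >> h.py <<'E'
from scipy.optimize import differential_evolution
def fitde(m,st,guess,sx,sy,z0,z1,a0=0,free=False):
    def cost(p):
        h=cv2.convexHull(np.float32([proj(c,st) for c in box(*p[:3],sx,sy,z0,z1)])); o=np.zeros(m.shape,np.uint8)
        cv2.fillConvexPoly(o,np.int32(np.round(h*256)),1,shift=8); return ((o>0)!=m).sum()
    x,y=guess
    return differential_evolution(cost,[(x-15,x+15),(y-15,y+15),(a0-.5,a0+.5)],popsize=12,maxiter=40,seed=1)
E
python3 - <<'E'
from h import *
import json
sts=json.load(open("/tmp/sts.json"))
im=cv2.imread("/tmp/block.png").astype(int); st=sts["block"]; st["tcp_pos"]=np.array(st["tcp_pos"])
b,g,r=im[...,0],im[...,1],im[...,2]
roi=np.zeros(im.shape[:2],bool); roi[145:225,225:300]=1
for th in(50,60,66):
    m=roi&(b<th)&(r<120)
    n,l,s,c=cv2.connectedComponentsWithStats(m.astype(np.uint8)); i=1+np.argmax(s[1:,4]); m=l==i
    q=fitde(m,st,(481,306),23,15,0,45); print(th,q.x,q.fun,m.sum(),s[i])
h=np.array([proj(c,st) for c in box(*q.x,23,15,0,45)])
print(h)
for r in range(155,212,3): print(r,''.join('#' if v else '.' for v in m[r,235:290]))
E
```

```text
50 [481.254 313.572  -0.117] 324.0 1043 [ 243  159   33   48 1043]
60 [481.231 313.762  -0.135] 208.0 1165 [ 243  159   33   48 1165]
66 [481.291 313.708  -0.125] 192.0 1176 [ 243  159   33   48 1176]
[[248.129 157.509]
 [272.675 160.602]
 [243.631 194.094]
 [267.562 196.988]
 [247.614 162.79 ]
 [275.585 166.307]
 [242.541 204.182]
 [269.653 207.422]]
155 .......................................................
158 .......................................................
161 ...............################........................
164 ...............########################................
167 ..............###########################..............
170 ..............###########################..............
173 .............############################..............
176 ............############################...............
179 ............###########################................
182 ...........############################................
185 ...........###########################.................
188 ..........###########################..................
191 .........############################..................
194 .........###########################...................
197 ........##########################.....................
200 ........#########################......................
203 .............###################.......................
206 ...........................#####.......................
209 .......................................................
```

```bash
cat >> h.py <<'E'
def projf(P,name,st=None):
    if name=="wrist": return proj(P,st)
    c=CAL[name]; p=c["view"][:3,:3]@np.asarray(P,float)+c["view"][:3,3]
    return np.array([c["cx"]+c["fx"]*p[0]/-p[2],c["cy"]-c["fy"]*p[1]/-p[2]])
def fitbx(m,name,st,guess,sx,sy,z0,z1,a0=0,K=4):
    M=np.kron(m,np.ones((K,K)))>0
    def cost(p):
        C=np.array([projf(c,name,st) for c in box(*p[:3],sx,sy,z0,z1)]); C=(C+.5)*K-.5
        o=np.zeros(M.shape,np.uint8); cv2.fillConvexPoly(o,np.int32(np.round(cv2.convexHull(np.float32(C))*256)),1,shift=8); return ((o>0)!=M).sum()/K/K
    x,y=guess
    return differential_evolution(cost,[(x-15,x+15),(y-15,y+15),(a0-.5,a0+.5)],popsize=10,maxiter=25,seed=1)
E
python3 - <<'E'
from h import *
import json
sts=json.load(open("/tmp/sts.json"))
def seg(f,x0,x1,y0,y1,th):
    im=cv2.imread(f).astype(int); b,r=im[...,0],im[...,2]
    m=np.zeros(im.shape[:2],bool); m[y0:y1,x0:x1]=1; m&=(b<th)&(r<120)
    n,l,s,c=cv2.connectedComponentsWithStats(m.astype(np.uint8)); return l==1+np.argmax(s[1:,4])
st=sts["block"]; st["tcp_pos"]=np.array(st["tcp_pos"])
q=fitbx(seg("/tmp/block.png",225,300,145,225,66),"wrist",st,(481,308),23,15,0,45); print("wrist",q.x,q.fun)
for th in(45,60):
    m=seg("/tmp/top0.png",112,150,205,245,th); q=fitbx(m,"top",None,(481,308),23,15,0,45); print("top",th,q.x,q.fun,m.sum())
m=seg("/tmp/side0.png",215,255,275,320,50); q=fitbx(m,"side",None,(481,308),23,15,0,45); print("side",q.x,q.fun,m.sum())
E
```

```text
wrist [480.949 313.852  -0.16 ] 153.4375
top 45 [479.824 313.626  -0.218] 30.125 271
top 60 [479.985 315.926  -0.484] 84.0 350
side [481.295 315.614  -0.367] 53.625 356
```

Run:
```python
from h import *
import json
st=json.load(open("/tmp/sts.json"))["block"]; st["tcp_pos"]=np.array(st["tcp_pos"])
f=lambda c,r:at_z("wrist",(c,r),45,st)
a,b,c,d=f(249.2,167),f(243,199),f(266,207),f(275.5,171)
print(a,b,c,d, np.arctan2(*(b-a)[1::-1]),np.arctan2(*(c-d)[1::-1]), np.arctan2(*(c-b)[1::-1])-np.pi/2, (a+b+c+d)/4)
# jig features, native = crop/2.727 + (170,130)
st=json.load(open("/tmp/sts.json"))["jig"]; st["tcp_pos"]=np.array(st["tcp_pos"])
g=lambda x,y,z:at_z("wrist",((x-390)/2.727+170,y/2.727+130),z,st)[:2]
for n,x,y,z in[("stopA",547,93,36),("stopB",575,233,36),("fence top a",517,117,58),("fence top b",530,233,58),("jawtop a",596,82,76),("jawtop b",620,228,76),("cheek a",628,90,76),("cheek b",657,252,76),("screw1",436,10,22),("screw2",779,279,22)]: print(n,g(x,y,z))
```

```text
[461.131 303.365  45.   ] [496.36 296.51  45.  ] [505.489 321.693  45.   ] [465.42  331.441  45.   ] -0.19218439250267008 -0.2386713729367979 -0.3477631745448462 [482.1   313.252  45.   ]
stopA [493.104 -25.484]
stopB [554.762 -14.449]
fence top a [499.363 -35.746]
fence top b [547.535 -31.828]
jawtop a [483.175  -4.026]
jawtop b [539.498   4.874]
cheek a [486.168   7.76 ]
cheek b [549.331  19.253]
screw1 [457.81  -74.995]
screw2 [582.665  80.212]
```

Run:
```python
from h import *
import json
q=down(3*np.pi/2-.21)
bot.move_gripper(64,25)
bot.move_ptp((481,313.6,80),q); bot.line_to((481,313.6,15),100)
bot.move_gripper(40,25); s=bot.read_state(); print(s["t"],s["width"],s["finger_force"],s["contact_force"],s["tcp_pos"])
bot.line_to((481,313.6,130),200)
w=down(3*np.pi/2+.178)
bot.move_ptp((520,10,130),w); bot.pause(.3)
st,im=snap("wrist","jig2.png"); print(st["t"],st["tcp_pos"],st["joint_pos"],st["width"])
json.dump({k:np.asarray(st[k]).tolist() for k in("tcp_pos","eef_rot")},open("/tmp/st2.json","w"))
cv2.imwrite("pics/jig2.png",cv2.resize(im,(800,600),interpolation=cv2.INTER_CUBIC))
```

```text
8.1833 45.74611721161446 25.000772774219513 [-0.791 -0.913  3.795] [481.298 313.893  15.583]
10.375 [520.103  10.76  129.953] [ 0.398  0.192 -0.46  -0.    -0.919 -0.219] 45.94550138506063
```

View pics/jig2.png

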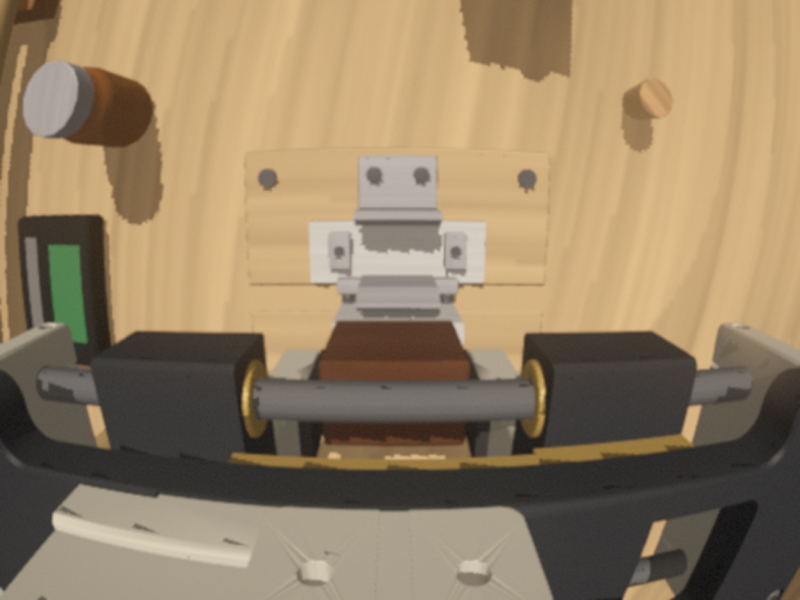

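The jig is square in view: base edge at row 152, end stops with inner edges at columns 351 and 445 (row 252), fence's front edge at about row 221, jaw top at rows 278–305. The block is held squarely, with its near bottom edge at row 322 and columns 335–463.

Run:
```python
from h import *
import json
st=json.load(open("/tmp/st2.json")); st["tcp_pos"]=np.array(st["tcp_pos"])
im=cv2.imread("/tmp/jig2.png")
a=.178; J=np.array([[np.cos(a),np.sin(a)],[-np.sin(a),np.cos(a)]])
O=np.array([520.4,-.3])
def f(x,y,z): return J@(at_z("wrist",(x/1.5625-.2,y/1.5625-.2),z,st)[:2]-O)
print("tcp",J@(st["tcp_pos"][:2]-O))
for n,x,y,z in[("stopL in",351,252,36),("stopR in",445,252,36),("stopL mid",340,235,36),("stopL lower",340,270,36),("fence foot",400,221,55),("fence rear top",400,208,58),("fence L",357,214,58),("fence R",441,214,58),("jaw top near",398,279,76),("jaw L",337,285,76),("jaw R",457,285,76),("base L",245,152,22),("base R",548,152,22),("stage near",400,222,28),("stage far",320,283,28),("blk bot L",335,322,116),("blk bot R",463,322,116),("blk top L",320,360,161),("blk top R",468,360,161),("slot",280,283,22)]: print(n,f(x,y,z))
print(cv2.cvtColor(im,cv2.COLOR_BGR2GRAY)[125:206,256])
print(cv2.cvtColor(im,cv2.COLOR_BGR2GRAY)[161,190:320])
```

```text
tcp [ 1.666 10.938]
stopL in [ 25.047 -20.283]
stopR in [-26.372 -20.395]
stopL mid [ 30.946 -29.694]
stopL lower [ 31.309 -10.295]
fence foot [ -1.398 -38.539]
fence rear top [ -1.336 -45.19 ]
fence L [ 19.824 -42.279]
fence R [-21.573 -42.403]
jaw top near [ -0.277 -13.104]
jaw L [ 28.206 -10.267]
jaw R [-27.905 -10.359]
base L [ 88.344 -78.647]
base R [-88.298 -79.17 ]
stage near [ -1.782 -36.086]
stage far [44.031 -1.353]
blk bot L [24.428 -4.085]
blk bot R [-25.142  -4.14 ]
blk top L [23.394 -5.729]
blk top R [-20.079  -5.785]
slot [69.309 -0.24 ]
[177 178 180 178 177 177 174 159 138 144 161 170 173 172 167 140 105  92
  96 115 126 131 131 133 131 132 132 132 130 132 133 131 132 133 135 149
 178 198 203 205 205 204 205 204 202 201 200 201 201 201 189 161 142 138
 138 136 135 138 148 158 162 163 165 166 165 163 161 159 160 167 168 152
 117  96  98 103 102 112 131 139 112]
[184 183 183 183 183 183 184 188 199 206 207 207 207 207 207 207 207 207
 206 198 182 174 170 154 121 105 104 104 105 115 145 168 173 155 133 144
 183 201 206 206 206 206 206 206 204 200 197 197 196 197 193 179 168 165
 166 165 164 166 190 202 200 197 196 198 197 193 178 167 165 165 162 166
 191 203 203 200 196 197 197 197 190 174 164 163 162 158 150 171 196 202
 198 197 202 193 153 162 172 165 135 109 105 103 103 103 119 148 172 179
 189 201 206 206 205 206 206 205 206 206 206 203 190 179 175 174 174 173
 173 174 174 174]
```

```bash
cat >> h.py <<'E'
A=.178; O=np.array([520.4,-.3])
def W(x,y,z): return np.array([O[0]+np.cos(A)*x-np.sin(A)*y,O[1]+np.sin(A)*x+np.cos(A)*y,z])
def Fj(f): return R.from_euler("z",-A).apply(f)
def Pj(p): return R.from_euler("z",-A).apply(np.asarray(p)-[*O,0])
E
python3 - <<'E'
from h import *
w=down(3*np.pi/2+A)
bot.line_to(W(-.4,-18.1,110),120,w); bot.pause(.2); s=bot.read_state(); f0=s["contact_force"]; print(s["t"],Pj(s["tcp_pos"]),f0)
e=np.array([-.4,-18.1,110])-Pj(s["tcp_pos"]); x,y=-.4+e[0],-18.1+e[1]
bot.line_to(W(x,y,82),100)
for z in list(range(78,45,-4))+[45,44,43.5,43,42.5]:
    bot.line_to(W(x,y,z),40); s=bot.read_state(); f=Fj(s["contact_force"]-f0); print(z,Pj(s["tcp_pos"]),f)
    if f[2]>6: break
print(s["t"])
E
```

```text
11.0667 [ -0.012 -17.813 110.445] [-0.085 -0.138 -0.767]
78 [ -0.386 -18.372  78.323] [ 0.861 -1.578  0.177]
74 [ -0.945 -18.408  73.761] [ 1.378 -1.97  -0.498]
70 [ -1.152 -18.426  69.58 ] [ 0.427 -1.985 -1.033]
66 [ -1.067 -18.383  65.64 ] [-0.459 -1.613 -0.848]
62 [ -0.994 -18.389  61.671] [ 0.368 -1.141 -0.047]
58 [ -0.979 -18.37   57.686] [ 0.403 -1.956 -1.074]
54 [ -0.987 -18.395  53.703] [ 0.585 -1.617 -1.282]
50 [ -1.01  -18.405  49.706] [ 0.387 -2.037 -1.056]
46 [ -1.013 -18.398  45.68 ] [-0.138 -1.431 -1.365]
45 [ -0.836 -18.358  44.952] [-0.348 -1.826 -0.738]
44 [ -0.734 -18.362  43.985] [ 0.788 -0.863 -0.927]
43.5 [ -0.671 -18.395  43.582] [-0.057 -1.591  0.693]
43 [ -0.651 -18.415  43.57 ] [-1.637 -2.247  6.857]
14.75
```

Run:
```python
from h import *
import json
s=bot.read_state(); x,y,_=Pj(s["tcp_pos"])
bot.line_to(W(-.8,-18.4,43.6),20); bot.move_gripper(60)
bot.line_to(W(-.8,-18.4,140),200); bot.line_to(W(-.8,10,160),200); bot.pause(.2)
st,im=snap("wrist","jig3.png"); print(st["t"],Pj(st["tcp_pos"]))
json.dump({k:np.asarray(st[k]).tolist() for k in("tcp_pos","eef_rot")},open("/tmp/st3.json","w"))
bot.move_gripper(38)
bot.move_ptp((515,-375,230),down(np.pi+.12)); bot.pause(.25)
st,im2=snap("wrist","rack2.png"); print(st["t"],st["tcp_pos"],st["joint_pos"])
json.dump({k:np.asarray(st[k]).tolist() for k in("tcp_pos","eef_rot")},open("/tmp/st4.json","w"))
A_=cv2.resize(im[80:240,150:350],(400,320),interpolation=cv2.INTER_CUBIC);B_=cv2.resize(im2[90:250,160:360],(400,320),interpolation=cv2.INTER_CUBIC)
cv2.imwrite("pics/c3.png",np.hstack([A_,B_]))
```

```text
16.6833 [ -1.413   9.617 159.016]
19.0583 [ 515.444 -374.125  230.04 ] [-0.322  0.295 -0.073 -0.    -1.204 -1.127]
```

View pics/c3.png

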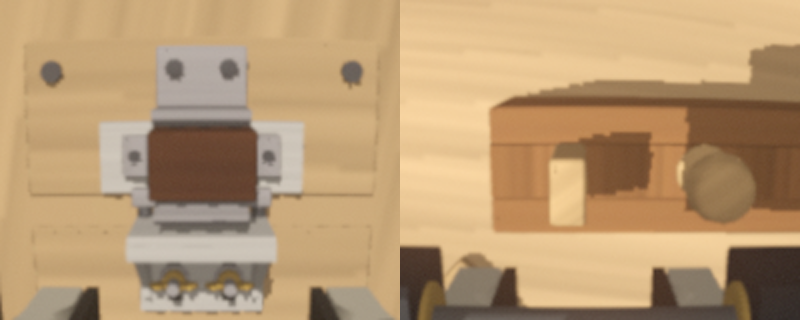

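The block sits flat and square between the stops against the fence, with its top at crop (203,165). The jaw top is just below it at about row 213, and the cheek's bright top is at rows 235–262. In the right half the shim's flat handle top spans columns 551–586 and rows 157–226, aligned at yaw π+0.12.

Run:
```python
from h import *
import json
def L(f):
    s=json.load(open(f)); s["tcp_pos"]=np.array(s["tcp_pos"]); return s
s3,s4=L("/tmp/st3.json"),L("/tmp/st4.json")
g=cv2.cvtColor(cv2.imread("/tmp/jig3.png"),cv2.COLOR_BGR2GRAY)
print([(r,int(v)) for r,v in zip(range(130,225),g[130:225,250])])
J=lambda c,r,z:Pj(at_z("wrist",(c,r),z,s3))[:2]
for z in (58,71,73,76): print(z,[round(J(250,r,z)[1],1) for r in range(140,216,5)])
print("block x",J((148)/2+150,163,73),J(257/2+150,163,73),"cheek",J(127/2+150,203,76),J(276/2+150,203,76))
h=cv2.cvtColor(cv2.imread("/tmp/rack2.png"),cv2.COLOR_BGR2GRAY)
print(h[185,228:262]); print([(r,int(v)) for r,v in zip(range(160,212),h[160:212,244])])
```

```text
[(130, 169), (131, 166), (132, 153), (133, 135), (134, 142), (135, 155), (136, 163), (137, 165), (138, 161), (139, 141), (140, 107), (141, 87), (142, 80), (143, 68), (144, 65), (145, 70), (146, 78), (147, 77), (148, 79), (149, 79), (150, 79), (151, 79), (152, 79), (153, 76), (154, 78), (155, 77), (156, 77), (157, 77), (158, 75), (159, 75), (160, 76), (161, 74), (162, 73), (163, 73), (164, 72), (165, 73), (166, 73), (167, 75), (168, 75), (169, 78), (170, 74), (171, 75), (172, 76), (173, 75), (174, 71), (175, 74), (176, 75), (177, 74), (178, 76), (179, 72), (180, 76), (181, 94), (182, 126), (183, 152), (184, 155), (185, 154), (186, 155), (187, 158), (188, 163), (189, 157), (190, 137), (191, 103), (192, 94), (193, 99), (194, 107), (195, 131), (196, 154), (197, 164), (198, 180), (199, 194), (200, 198), (201, 195), (202, 192), (203, 191), (204, 195), (205, 198), (206, 198), (207, 196), (208, 195), (209, 192), (210, 182), (211, 155), (212, 131), (213, 122), (214, 122), (215, 122), (216, 122), (217, 123), (218, 123), (219, 121), (220, 120), (221, 121), (222, 123), (223, 123), (224, 123)]
58
[... 1333 characters left out ...]
9 210 210
 209 209 208 208 204 184 149 117 101  98  98  97  98  97  97  94]
[(160, 140), (161, 114), (162, 105), (163, 109), (164, 109), (165, 110), (166, 110), (167, 111), (168, 120), (169, 151), (170, 185), (171, 202), (172, 208), (173, 207), (174, 205), (175, 203), (176, 202), (177, 201), (178, 201), (179, 200), (180, 202), (181, 202), (182, 204), (183, 206), (184, 209), (185, 210), (186, 211), (187, 210), (188, 210), (189, 211), (190, 210), (191, 209), (192, 207), (193, 205), (194, 203), (195, 200), (196, 199), (197, 199), (198, 201), (199, 201), (200, 199), (201, 194), (202, 180), (203, 160), (204, 151), (205, 158), (206, 179), (207, 200), (208, 207), (209, 206), (210, 206), (211, 205)]
```

Run:
```python
from h import *
import json
s=json.load(open("/tmp/st4.json")); s["tcp_pos"]=np.array(s["tcp_pos"])
p=[at_z("wrist",c,137,s)[:2] for c in((234.6,186),(251.5,186),(243,169.3),(243,203))]
print(p,np.linalg.norm(p[0]-p[1]),np.linalg.norm(p[2]-p[3]))
c=(p[0]+p[1]+p[2]+p[3])/4; q=down(np.pi+.12); print(c)
assert abs(c[0]-504)<12 and abs(c[1]+380)<12
bot.move_ptp((*c,165),q); bot.line_to((*c,96),100); bot.pause(.1)
st=bot.read_state(); print(st["t"],st["tcp_pos"],st["contact_force"])
bot.move_gripper(10,45); bot.pause(.1); st=bot.read_state(); print(st["t"],st["width"],st["finger_force"],st["contact_force"],st["tcp_pos"])
```

```text
[array([ 506.804, -389.236]), array([ 505.032, -374.736]), array([ 491.408, -383.713]), array([ 521.086, -380.273])] 14.607818314537088 29.876860981268972
[ 506.083 -381.989]
20.4167 [ 506.691 -382.251   97.008] [ 0.549 -0.294  0.166]
21.0167 15.49080669900624 44.998270869255066 [ 0.041 -0.524  1.27 ] [ 506.17  -382.045   96.153]
```

Run:
```python
from h import *
import json
st=bot.read_state(); x,y,_=st["tcp_pos"]
bot.line_to((506.1,-382,250),150); w=down(np.pi+A)
bot.line_to(W(-.6,7.6,250),250,w); bot.line_to(W(-.6,7.6,178),120); bot.pause(.4)
st,im=snap("wrist","sh.png"); print(st["t"],Pj(st["tcp_pos"]),st["contact_force"],st["width"],R.from_quat(st["eef_rot"]).as_matrix()[:,1]@np.array([-np.sin(A),np.cos(A),0]))
json.dump({k:np.asarray(st[k]).tolist() for k in("tcp_pos","eef_rot")},open("/tmp/st5.json","w"))
sd=bot.camera("side")[:,:,::-1]; cv2.imwrite("/tmp/side5.png",sd)
A_=cv2.resize(im[110:260,150:350],(400,300),interpolation=cv2.INTER_CUBIC);B_=cv2.resize(sd[150:250,200:333],(400,300),interpolation=cv2.INTER_CUBIC)
cv2.imwrite("pics/c5.png",np.hstack([A_,B_]))
```

```text
25.05 [ -0.497   7.641 178.306] [-0.364  0.333 -0.856] 15.717891503092826 0.9999999943914932
```

View pics/c5.png

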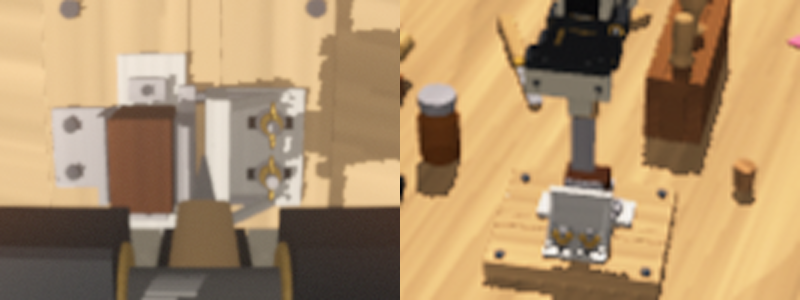

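The left half shows the shim's handle at (205,240) with its blade above the gap. The gap, with wood showing through, lies between the jaw edge at column 193 and the cheek at column 206, at about row 120. The side view shows the shim upright over the jig. I'll measure the gap laterally in this view.

Run:
```python
from h import *
import json
s=json.load(open("/tmp/st5.json")); s["tcp_pos"]=np.array(s["tcp_pos"])
im=cv2.imread("/tmp/sh.png"); g=cv2.cvtColor(im,cv2.COLOR_BGR2GRAY); hs=im.astype(int)
print("tip pred",proj(W(-.5,7.64,178.3-81),s),"handle bottom",proj(W(-.5,7.64,178.3-11),s))
for r in(168,175,180,190,195,200):
    print(r,[(c,int(g[r,c]),int(hs[r,c,2]-hs[r,c,0])) for c in range(234,266)])
f=lambda c,r,z:Pj(at_z("wrist",(c,r),z,s))[:2]
for c in(203,238,246,248,252,254): print(c,f(c,172,76),f(c,172,71))
```

```text
tip pred [250.686 201.265] handle bottom [250.27  232.233]
168 [(234, 69, 41), (235, 68, 39), (236, 71, 35), (237, 86, 28), (238, 99, 22), (239, 106, 21), (240, 107, 19), (241, 107, 20), (242, 107, 19), (243, 105, 19), (244, 105, 21), (245, 105, 20), (246, 107, 22), (247, 115, 34), (248, 129, 54), (249, 135, 62), (250, 136, 65), (251, 138, 62), (252, 160, 41), (253, 203, 25), (254, 218, 22), (255, 219, 21), (256, 222, 21), (257, 225, 20), (258, 228, 20), (259, 228, 20), (260, 227, 19), (261, 225, 20), (262, 225, 20), (263, 219, 20), (264, 192, 20), (265, 161, 20)]
175 [(234, 92, 63), (235, 84, 52), (236, 80, 36), (237, 99, 20), (238, 125, 18), (239, 160, 17), (240, 175, 18), (241, 185, 17), (242, 188, 16), (243, 177, 16), (244, 146, 17), (245, 120, 18), (246, 114, 19), (247, 115, 32), (248, 126, 53), (249, 132, 62), (250, 132, 65), (251, 133, 62), (252, 157, 41), (253, 201, 25), (254, 217, 21), (255, 220, 20), (256, 222, 20), (257, 224, 19), (258, 227, 19), (259, 227, 20), (260, 226, 20), (261, 225, 20), (262, 224, 20), (263, 217, 20), (264, 192, 20), (265, 162, 20)]
180 [(234, 93, 6
[... 1572 characters left out ...]
(237, 92, 19), (238, 120, 15), (239, 160, 16), (240, 172, 16), (241, 180, 16), (242, 188, 16), (243, 184, 16), (244, 152, 16), (245, 119, 14), (246, 109, 14), (247, 101, 13), (248, 101, 14), (249, 100, 14), (250, 99, 12), (251, 98, 13), (252, 100, 15), (253, 100, 14), (254, 102, 13), (255, 139, 16), (256, 194, 18), (257, 218, 19), (258, 224, 20), (259, 226, 20), (260, 225, 19), (261, 223, 19), (262, 223, 20), (263, 214, 20), (264, 182, 20), (265, 151, 19)]
203 [-21.628 -35.072] [-20.753 -35.912]
238 [-21.469  -3.68 ] [-20.59   -3.915]
246 [-21.46    3.417] [-20.581   3.319]
248 [-21.459   5.19 ] [-20.58    5.126]
252 [-21.46    8.735] [-20.581   8.739]
254 [-21.461  10.507] [-20.582  10.545]
```

```bash
cat > ins.py <<'E'
from h import *
import json,sys
def run(x,y,zs,f0,fstop,adm=.06):
    for z in zs:
        bot.line_to(W(x,y,z),40)
        f=np.mean([ (bot.pause(.03),Fj(bot.read_state()["contact_force"])-f0)[1] for _ in range(3)],0)
        s=bot.read_state(); print(round(s["t"],2),"cmd y %.2f z %.1f"%(y,z),Pj(s["tcp_pos"]),f,round(s["moment"][0],2))
        if f[2]>fstop: break
        if abs(f[1])>1: y+=np.clip(adm*f[1],-.5,.5)
    return x,y,z
E
python3 - <<'E'
from ins import *
bot.line_to(W(-.6,6.9,165),100); bot.pause(.3)
f0=np.mean([(bot.pause(.05),Fj(bot.read_state()["contact_force"]))[1] for _ in range(4)],0)
p=run(-.6,6.9,[157,152,148,144,140,136,133,130,128],f0,5)
json.dump([*p,*f0],open("/tmp/p.json","w"))
E
```

```text
26.38 cmd y 6.90 z 157.0 [ -0.595   6.883 156.948] [ 0.635 -0.384  0.347] -0.02
26.76 cmd y 6.90 z 152.0 [ -0.565   6.872 152.   ] [0.396 0.214 0.149] -0.05
27.11 cmd y 6.90 z 148.0 [ -0.607   6.886 147.986] [0.677 0.011 0.212] 0.03
27.46 cmd y 6.90 z 144.0 [ -0.639   6.851 143.95 ] [-0.058  0.472 -0.1  ] -0.02
27.81 cmd y 6.90 z 140.0 [ -0.621   6.894 139.941] [0.304 0.57  0.313] -0.0
28.16 cmd y 6.90 z 136.0 [ -0.648   6.891 135.942] [0.383 0.626 0.433] -0.08
28.51 cmd y 6.90 z 133.0 [ -0.717   6.817 132.9  ] [ 0.422 -1.068 -0.629] -0.46
28.86 cmd y 6.84 z 130.0 [ -0.709   6.734 129.886] [ 0.36  -2.055 -0.979] -0.8
29.21 cmd y 6.71 z 128.0 [ -0.592   6.675 127.955] [ 0.105 -2.231 -0.793] -0.91
```

Run:
```python
from ins import *
x,y,z,*f0=json.load(open("/tmp/p.json")); f0=np.array(f0)
p=run(x,6.45,[128,127,126,125,124,123,122,121,120],f0,5,.12)
json.dump([*p,*f0],open("/tmp/p.json","w"))
```

```text
29.56 cmd y 6.45 z 128.0 [ -0.645   6.558 127.968] [ 0.053 -0.928 -0.061] -0.23
29.91 cmd y 6.45 z 127.0 [ -0.593   6.521 126.982] [-0.135 -0.493  0.537] -0.18
30.26 cmd y 6.45 z 126.0 [ -0.67    6.461 125.928] [ 0.272 -0.419 -0.265] -0.19
30.61 cmd y 6.45 z 125.0 [ -0.626   6.427 124.969] [0.334 0.096 0.366] -0.3
30.96 cmd y 6.45 z 124.0 [ -0.621   6.404 123.961] [ 0.849 -0.581 -0.207] -0.46
31.31 cmd y 6.45 z 123.0 [ -0.587   6.393 122.964] [ 0.967 -1.671 -1.072] -0.68
31.66 cmd y 6.25 z 122.0 [ -0.692   6.293 121.93 ] [ 0.392 -0.909 -0.2  ] -0.31
32.01 cmd y 6.25 z 121.0 [ -0.602   6.271 120.942] [ 0.935 -0.785 -0.495] -0.33
32.36 cmd y 6.25 z 120.0 [ -0.592   6.241 119.95 ] [-0.098 -0.876  0.286] -0.57
```

Run:
```python
from ins import *
x,y,z,*f0=json.load(open("/tmp/p.json")); f0=np.array(f0)
p=run(x,6.1,np.arange(119,108.5,-1.),f0,5,.15)
json.dump([*p,*f0],open("/tmp/p.json","w"))
```

```text
32.71 cmd y 6.10 z 119.0 [ -0.703   6.139 118.924] [ 0.435 -0.194 -0.381] -0.22
33.06 cmd y 6.10 z 118.0 [ -0.635   6.11  117.944] [ 0.07  -0.252 -0.337] -0.3
33.41 cmd y 6.10 z 117.0 [ -0.583   6.103 116.964] [ 0.836 -0.843 -0.311] -0.39
33.76 cmd y 6.10 z 116.0 [ -0.612   6.051 115.953] [ 0.692 -1.622 -0.342] -0.61
34.11 cmd y 5.86 z 115.0 [ -0.482   5.963 115.005] [1.38  0.022 0.146] 0.04
34.46 cmd y 5.86 z 114.0 [ -0.34    5.966 114.188] [0.578 1.099 3.092] 0.34
34.81 cmd y 6.02 z 113.0 [ -0.234   5.985 113.354] [ 0.236 -0.25   6.514] 0.05
```

Run:
```python
from ins import *
x,y,z,*f0=json.load(open("/tmp/p.json")); f0=np.array(f0)
bot.pause(.3); p=run(x,5.98,[112.8],f0,20)
bot.pause(.6); s=bot.read_state(); print(s["t"],Pj(s["tcp_pos"]),Fj(s["contact_force"])-f0,s["moment"],s["width"],s["finger_force"])
st,im=snap("wrist","fin.png"); sd=bot.camera("side")[:,:,::-1]
A_=cv2.resize(im[110:260,150:350],(400,300),interpolation=cv2.INTER_CUBIC);B_=cv2.resize(sd[150:250,200:333],(400,300),interpolation=cv2.INTER_CUBIC)
cv2.imwrite("pics/c6.png",np.hstack([A_,B_]))
```

```text
35.46 cmd y 5.98 z 112.8 [ -0.211   5.983 113.286] [0.084 0.361 7.634] 0.19
36.0583 [ -0.228   5.977 113.286] [-0.645  0.923  7.979] [ 0.191  0.272 -0.03 ] 15.677836989158402 45.000107288360596
```

View pics/c6.png

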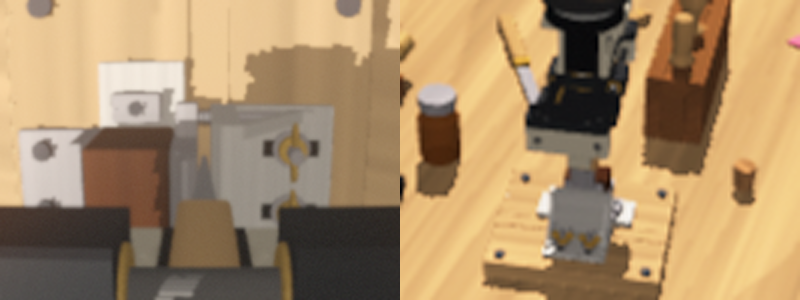

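The blade stands in the gap at (203,185), bearing on both plates with about 8 N down and under 1 N sideways. The block is still seated against the fence at (125,175), so I'm handing it in.

```bash
python3 -c "
from plant import bot
print(bot.close_job())"
```

```text
the job is handed in; nothing more can be done
None
```

The block is seated in the jig and released, the shim is snug between the jaw and cheek plates at about 8 N down and still held by its handle, and I handed the job in at about 36 s of the 54 s limit; no verdict came back.

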